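# Sample board under the raking lamp

### The arm

A 6-joint arm with a two-finger parallel gripper is mounted at the origin on the work surface. World frame = base frame: x ahead of the robot, y to its left, z up, the work surface at z = 0. Lengths are in mm, angles in rad, forces in N, time in s.
With the tool pointing down it reaches from about 275 to 750 mm from the base axis. Payload 10.2 kg.
Tool frame: the origin (TCP) lies between the finger pads; the fingertips stand 11 mm ahead of it and the grasp point (between the pads) lies 8 mm behind it; z points along the fingers, y is the line along which they close (so a half turn about z gives the same grasp; the last joint's range is limited). The gripper opens to 85 mm and grips with 20 to 120 N. Pads are 22 mm wide; open, the fingers measure 114 mm over their backs; the gripper's body (76 mm by 85 mm) begins 54 mm behind the grasp point. The pads swing forward as they close: fully open they stand 13 mm farther back than shut.
Start: joints at [1.073, 0.313, 1.498, -0, 1.331, -0.223], TCP at [142.474, 505.304, 242.294] pointing down, gripper open.
Joint ranges: [-2.94, 2.94], [-0.97, 2.17], [0.19, 2.56], [-1.23, 4.37], [0.02, 3.11], [-2.88, 2.88]. Speed limits (rad/s): [2.39, 2.39, 3.01, 3.14, 3.14, 3.14].

### API

Orientations are given as a unit quaternion [w, x, y, z].
In Python, from rig import sense, eyes, finish_job gives the robot as it stands.
- The arm moves only by the shell command python3 -m jog 'ROWS' [FORCE]. ROWS is JSON, a list of rows, each a list of 7 numbers: the shift along the tool's x, y, z in m, then the turn, a rotation vector about the tool's x, y, z in rad, then the finger opening in m, from 0 to 0.0854. In form: [[dx, dy, dz, rx, ry, rz, gripper], ...]. A call has 1 to 5 rows; each row shifts and turns the commanded pose from where the row before left it, along the tool's axes as they then stand; what a row does not reach is not made up. A row lasts 1/10 s, in which the tool goes at most 50 mm and 8.59 degrees, less where a joint would pass 70% of its speed; a pose out of reach is approached as far as the arm can. A call is refused whole if a number of a shift passes 0.05 or a number of a turn 0.15, either way. A call with a gripper value outside its range is refused whole. The fingers move at their own pace and stop on an object; FORCE is the grip in N (left out, the last holds). Time passes only in rows, so rows that do not move let the fingers close. It gives the time, the measured TCP pose, the force, the opening and the grip force at its end, in the units of the state.
- sense(): the state, without advancing time (a new reading comes with each control period).
- eyes.capture(name): name is "scene" or "top"; returns the picture (420x560x3 uint8, red, green, blue); there is no depth.
- eyes.calibration(name): a dict with "fx", "fy", "cx", "cy" (pixels), "dist" ([k1, k2, p1, p2, k3] as OpenCV has them; the pictures are not rectified), "cam_to_world" (4x4, takes a point from camera to world coordinates). Camera axes: x right, y down, z forward; pixel columns grow to the right and rows downward; lengths in mm; the calibration is good to about 2 mm. A picture is of the moment at which its call begins. calibration takes no time and is no camera call.
- finish_job(): hands the job in; it is judged then, once.
The state is a dict: "time_s": time; "joints": joint angles; "dq": joint speeds; "tau": joint torques, N m; "eef_pos": TCP position; "ee_rot": TCP orientation; "force": force on the tool from outside, world axes, zero at the start; "wrist_torque": the same for the moment, N m; "grip_width": opening from 0.0 (shut) to 1.0 (fully open); "grip_force": force on a finger pad.
Only numpy, scipy, OpenCV 4.12 (cv2) and the standard library are available. Lean on these libraries where they do the work, as an engineer would, in place of code of your own. Each camera call takes 0.05 s, during which the arm holds its last target. There are 200 camera calls.

### The job

Take the blue-painted sample board out of the drying rack, lay it down flat with its blue side up on a clear patch of the bench and let go of it, so that you can take it again across its width. Then lay it, blue side still up, flat in the white tray of the raking lamp, inside the four corner stops, and let go. Finally switch the lamp on: pull the red spring knob straight out to its stop, hold it there for half a second, then let it spring fully home; leave everything else where it stands.

Things in the scene. Friction and masses are not known exactly. Their poses are not given: they have to be found in the camera images.
- board_blue_mid (a point): Sample board, 130 x 54 x 16 mm; one large face and the front 12 mm of its edges painted navy blue, the back pale wood; stands on a long edge in the rack. Point: its centre; x along the 130 mm, y out of the painted face (8 mm away), z across the 54 mm (up while it stands). The one to move. Free on edge it stands; pushed near the top of the blue face it tips and falls blue side up.
- rack_top (a point): Fixed plywood drying rack, base 130 (x) x 200 (y) x 10 mm; point: centre of the base's top, 10 mm over the bench; x along the slots, z up. Slots at y = -65, 0, +65 mm, each with a board on edge along x, painted face to +y (which board is where varies). At the slot ends (|x| = 39 to 61 mm) 6 mm thick cheeks stand 20 mm over the base beside the board, 5 mm play in all.
- tray (a point): Centre of the lamp tray's white top face, 20 mm over the bench; the lamp's axes, z up. The board lies here with its length along y (either way) between four dark corner stops 6 mm high that leave 62 (x) x 140 (y) mm; the long sides are open for |y| under 50 mm. Tray 86 x 160 mm. The lamp's fixed grey base, 12 mm high, spans x = -70 to +115 and y = -90 to +200 mm from here.
- lamp_bar (a point): Centre of the fixed aluminium lamp bar behind the tray, 32 (x) x 165 (y) x 32 mm, its top 88 mm over the bench.
- switch_box_top (a point): Centre of the top of the lamp's fixed green switch box, 100 (x) x 84 (y) mm, top 104 mm over the bench; the knob stands out of its front (-x) face.
- knob_grip (a point): Centre of the pull knob's red barrel, 30 mm in diameter, 28 mm long, axis level along the lamp's x, 70 mm over the bench, in front (-x) of the green switch box; centre 34 mm off the box face when home, with 20 mm of thin stem between. Axes are the lamp's: pull towards -x. Moves with the knob.
- knob (a joint): How far the pull knob is out, in m: 0 home, 0.018 at its stop. A spring pulls it home: about 2 N at home, 8.5 N at the stop. On when pulled to 0.014 or more.
- board_cream_mid (a point): Sample board, 130 x 54 x 16 mm; one large face and the front 12 mm of its edges painted cream, the back pale wood; stands on a long edge in the rack. Point: its centre; x along the 130 mm, y out of the painted face (8 mm away), z across the 54 mm (up while it stands). To be left in the rack.
- board_rose_mid (a point): Sample board, 130 x 54 x 16 mm; one large face and the front 12 mm of its edges painted dusty pink, the back pale wood; stands on a long edge in the rack. Point: its centre; x along the 130 mm, y out of the painted face (8 mm away), z across the 54 mm (up while it stands). To be left in the rack.
- tin_big_mid (a point): Closed paint tin with a navy band, diameter 100 mm, height 125 mm, upright on the bench; its centre, z up. Not to be disturbed.
- tin_small_mid (a point): Closed paint tin with a sage green band, diameter 72 mm, height 85 mm, upright on the bench; its centre, z up. Not to be disturbed.
- tin_lid_mid (a point): Loose metal tin lid, diameter 96 mm, 7 mm thick, flat on the bench; its centre. Not to be disturbed.
- jar_mid (a point): Amber glass jar with a white cap, diameter 56 mm, height 85 mm, standing in front of the switch box; its centre. Not to be disturbed.
- brush_mid (a point): Flat paint brush lying on the bench in front of the tray, 150 mm long along its x (from -75 at the handle end to +75 mm at the bristles), 36 mm wide, 16 mm high; its middle. Not to be disturbed.
- tape_mid (a point): Yellow tape roll lying flat, outer diameter 84 mm, 24 mm high, in front of the rack; its centre. Not to be disturbed.
- board_blue: The blue board itself, 130 x 54 x 16 mm, about 80 g (56 to 112 g); its origin is the middle of the long edge it stands on, 27 mm below the centre point. Apart from what is listed, fixed equipment stands only along the bench's back (x over 0.78 m) and sides (|y| over 0.58 m), under 0.2 m tall.
There are look-alikes about, which are no part of the job. What is shaped like the board_blue but green, orange or turquoise is not meant.

How it is judged:
By the outcome, as a careful person would: the job done as asked, in the order asked, and still so for the second after the job is handed in, with the robot touching nothing.
It also fails if it takes over 61 s, if anything falls off the work surface, if the arm or the gripper's body presses on something with over 40 N, if the wrist force passes 120 N, or if a joint passes its speed limit or range.

## Working session

There is one attempt and no reset: what is moved stays moved. The work goes in short steps, Python scripts to look and compute and a shell command to move; the robot and the scene stay as the last step left them, time stands still between calls to the robot, and variables do not carry over. Pictures are saved under pics/ and viewed, at most 12 in all, crops included, and the job is handed in when it is done.

```bash
ls; mkdir -p pics; python3 - <<'E'
from rig import sense,eyes
import cv2
for n in("scene","top"):
    im=eyes.capture(n); cv2.imwrite(f"pics/{n}0.png",im[:,:,::-1]); c=eyes.calibration(n); print(n,c)
s=sense(); print(s)
E
```

```text
pics
scene {'fx': 491.1602802332712, 'fy': 491.1602802332712, 'cx': 283.5211852266293, 'cy': 212.66963277704724, 'dist': array([-0.10092693,  0.        ,  0.        ,  0.        ,  0.        ]), 'cam_to_world': array([[-8.85494471e-01,  3.32387281e-01, -3.24681749e-01,
         9.22006618e+02],
       [ 4.64646494e-01,  6.36114673e-01, -6.16004673e-01,
         8.50835068e+02],
       [ 1.78270602e-03, -6.96330968e-01, -7.17718611e-01,
         1.05210706e+03],
       [ 0.00000000e+00,  0.00000000e+00,  0.00000000e+00,
         1.00000000e+00]])}
top {'fx': 455.0371280810425, 'fy': 455.0371280810425, 'cx': 272.86821966566464, 'cy': 214.4941983419278, 'dist': array([-0.13930712,  0.        ,  0.        ,  0.        ,  0.        ]), 'cam_to_world': array([[ 1.15622311e-02, -9.88553153e-01,  1.50429315e-01,
         2.99968339e+02],
       [-9.99872741e-01, -9.77626064e-03,  1.26066280e-02,
         5.10322983e+01],
       [-1.09916857e-02, -1.50555932e-01, -9.88540386e-01,
         1.51999232e+03],
       [ 0.00000000e+00,  0.00000000e+00,  0.00000000e+00,
         1.00000000e+00]])}
{'time_s': 0.1, 'joints': array([ 1.07257146e+00,  3.13380324e-01,  1.49834286e+00,  1.83596336e-05,
        1.33099665e+00, -2.23399359e-01]), 'dq': array([-0.00257438,  0.00126455, -0.00358032,  0.00130469, -0.00176179,
        0.00105071]), 'tau': array([ 2.23341420e-03, -4.12901366e+01, -2.60138601e+01, -2.08137253e-04,
        3.08963870e-03,  2.62580971e-05]), 'eef_pos': array([142.37842709, 505.1074381 , 241.80618634]), 'ee_rot': array([-2.07308849e-04,  1.36982861e-01,  9.90573257e-01, -5.24154388e-04]), 'force': array([-1.36223707,  0.3215002 , -0.67907387]), 'wrist_torque': array([ 0.01021649, -0.01437785,  0.07322758]), 'grip_force': 0.0, 'grip_width': 1.0018110342515123}
```

View pics/scene0.png

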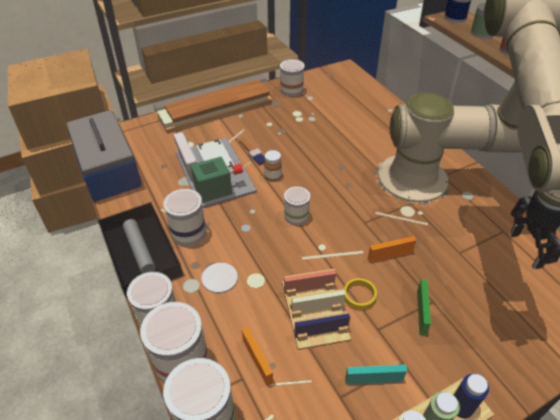

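View pics/top0.png

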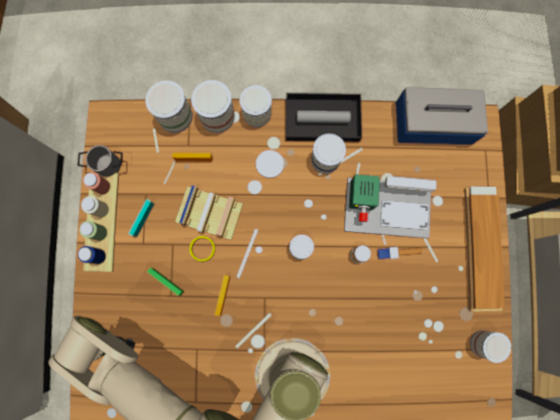

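Candidates: the navy board in the rack is at scene (322,326), top (186,205). Look-alikes are turquoise at top (141,218), green (165,281) and orange (192,156) and (222,295). The navy bottle at (92,256) and the brush ferrule at (387,253) could be confused by colour. I choose the navy one in the rack and will check it in a close crop.

```bash
cat > h.py <<'E'
import numpy as np,cv2
from rig import sense,eyes
C={n:eyes.calibration(n) for n in("scene","top")}
def K(c): return np.array([[c["fx"],0,c["cx"]],[0,c["fy"],c["cy"]],[0,0,1.]])
def ray(n,uv):
    c=C[n]; p=cv2.undistortPoints(np.array([[uv]],float),K(c),c["dist"])[0,0]
    T=c["cam_to_world"]; return T[:3,3],T[:3,:3]@np.array([p[0],p[1],1])
def onz(n,uv,z):
    o,d=ray(n,uv); return o+d*(z-o[2])/d[2]
def two(a,b):
    (o1,d1),(o2,d2)=ray("scene",a),ray("top",b)
    A=np.stack([d1,-d2],1); t=np.linalg.lstsq(A,o2-o1,rcond=None)[0]
    p,q=o1+d1*t[0],o2+d2*t[1]; return (p+q)/2,np.linalg.norm(p-q)
def proj(n,P):
    c=C[n]; T=np.linalg.inv(c["cam_to_world"]); r=cv2.Rodrigues(T[:3,:3])[0]
    return cv2.projectPoints(np.array(P,float).reshape(-1,1,3),r,T[:3,3],K(c),c["dist"])[0][:,0]
E
python3 - <<'E'
import cv2,numpy as np
s=cv2.imread("pics/scene0.png");t=cv2.imread("pics/top0.png")
f=lambda im,x,y,w,h,k:cv2.resize(im[y:y+h,x:x+w],None,fx=k,fy=k,interpolation=cv2.INTER_CUBIC)
a=f(t,170,175,80,75,5);b=f(t,340,165,100,75,4)
c=f(s,270,260,100,90,4);d=f(s,165,125,100,90,4)
H=375
o=np.zeros((600,800,3),np.uint8)
o[:300,:400]=cv2.resize(a[:,:],(400,300))if 0 else f(t,170,175,100,75,4);o[:300,400:]=b
o[300:,:400]=f(s,270,262,100,75,4);o[300:,400:]=f(s,165,130,100,75,4)
cv2.imwrite("pics/crop1.png",o)
E
```

```text
(no output)
```

View pics/crop1.png

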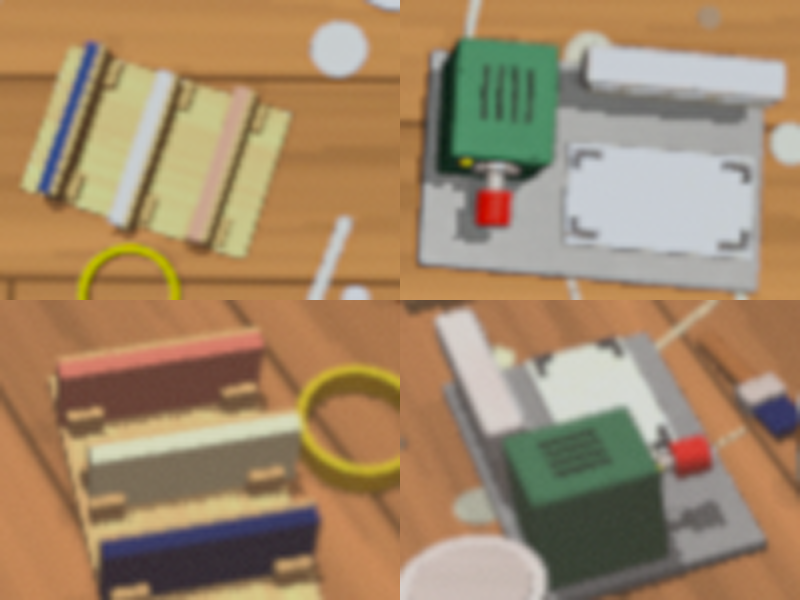

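The crop confirms the navy board in the slot at the rack's +y end, top edge from (193,186) to (181,223) in the top view, with the blue face towards +y. The lamp's tray, knob and switch box are clear in both views. Now measuring by masks.

```bash
python3 - <<'E'
from h import *
np.set_printoptions(precision=1,suppress=True)
t=cv2.imread("pics/top0.png");s=cv2.imread("pics/scene0.png")
def blob(im,lo,hi,box):
    x,y,w,h=box; m=np.zeros(im.shape[:2],np.uint8)
    m[y:y+h,x:x+w]=cv2.inRange(cv2.cvtColor(im,cv2.COLOR_BGR2HSV)[y:y+h,x:x+w],lo,hi)
    cs=cv2.findContours(m,cv2.RETR_EXTERNAL,cv2.CHAIN_APPROX_NONE)[0]
    c=max(cs,key=cv2.contourArea); return c
def quad(n,c,z):
    # outline on plane z then min rect
    P=np.array([onz(n,p[0],z)[:2] for p in c],np.float32)
    (cx,cy),(w,h),a=cv2.minAreaRect(P); 
    if w<h: w,h,a=h,w,a+90
    print(n,"c",np.array([cx,cy]),"size",np.array([w,h]),"ang long",(a+90)%180-90)
c=blob(t,(105,90,30),(130,255,255),(172,178,30,52)); print("blue top");quad("top",c,64)
c=blob(t,(0,0,170),(180,60,255),(380,198,50,35)); print("tray");quad("top",c,20)
c=blob(t,(45,80,30),(85,255,255),(345,170,40,45)); print("green");quad("top",c,104)
c=blob(t,(0,150,100),(8,255,255),(350,200,25,25)); print("knob top");quad("top",c,80)
m=cv2.moments(c);kt=(m['m10']/m['m00'],m['m01']/m['m00'])
c=blob(s,(0,150,100),(8,255,255),(220,155,35,30));m=cv2.moments(c);ks=(m['m10']/m['m00'],m['m01']/m['m00'])
print("knob two",two(ks,kt),ks,kt)
c=blob(t,(15,40,120),(32,140,255),(172,182,75,60)); print("rack");quad("top",c,10)
# corners from picks
T=lambda x,y:(170+x/4,175+y/4); L=lambda x,y:(340+(x-400)/4,165+y/4)
S1=lambda x,y:(270+x/4,262+(y-300)/4)
for n,p in dict(rackA=(75,45),rackB=(290,110),rackC=(247,257),rackD=(22,190)).items(): print(n,onz("top",T(*p),10))
for n,p in dict(tl=(567,143),tr=(755,158),br=(752,258),bl=(565,245)).items(): print("tray",n,onz("top",L(*p),20))
for n,p in dict(tl=(457,40),tr=(557,45),br=(549,165),bl=(450,155)).items(): print("box",n,onz("top",L(*p),104))
for n,p in dict(tl=(590,48),tr=(785,62),br=(783,102),bl=(586,85)).items(): print("bar",n,onz("top",L(*p),88))
print("blue ends top",onz("top",T(93,45),64),onz("top",T(45,192),64))
print("blue scene",onz("scene",S1(103,543),64),onz("scene",S1(318,508),64),"two",two(S1(318,510),T(43,192)),two(S1(103,545),T(91,45)))
for n,u,z in [("jar",(362,254),85),("lid",(270,164),7),("tinbig",(328,149),125),("tinsm",(302,247),85),("tape",(202,248),24),("turq",(141,218),20),("or1",(192,156),10),("or2",(222,295),10),("green",(165,281),10),("brush",(400,253),8),("brush tip",(380,253),8)]: print(n,onz("top",u,z))
E
```

```text
blue top
top c [553.8 352.5] size [123.9   5.3] ang long -16.248046875
tray
top c [ 531.2 -373.2] size [171.7 115.7] ang long -89.59562516212463
green
top c [ 592.9 -220.6] size [105.5  89.6] ang long -2.1393508911132812
knob top
top c [ 515.5 -220. ] size [26.4 22.7] ang long -89.46467089653015
knob two (array([ 516.5, -219.8,   75. ]), np.float64(0.4942318663188584)) (237.41843971631204, 168.14893617021278) (362.60942760942754, 216.48148148148147)
rack
top c [528.9 269. ] size [142.7  60.5] ang long -16.52593994140625
rackA [624.5 358.6  10. ]
rackB [569.7 173.3  10. ]
rackC [444.8 206.6  10. ]
rackD [499.1 398.9  10. ]
tray tl [ 578.7 -296.1   20. ]
tray tr [ 567.7 -458.    20. ]
tray br [ 482.4 -452.    20. ]
tray bl [ 492.1 -292.3   20. ]
box tl [ 645.9 -190.   104. ]
box tr [ 642.9 -270.8  104. ]
box br [ 545.2 -261.7  104. ]
box bl [ 552.4 -182.7  104. ]
bar tl [ 644.7 -301.6   88. ]
bar tr [ 635.6 -463.9   88. ]
bar br [ 602.2 -460.5   88. ]
bar bl [ 613.9 -297.3   88. ]
blue ends top [612.9 332.7  64. ] [490.6 367.4  64. ]
blue scene [614.7 329.9  64. ] [491.7 368.1  64. ] two (array([491.3, 368.9,  62.5]), np.float64(1.3395605512680029)) (array([614.2, 333. ,  65.3]), np.float64(3.881629649907893))
jar [ 394.8 -214.    85. ]
lid [705.2  82.2   7. ]
tinbig [ 724.8 -104.2  125. ]
tinsm [415.4 -23.9  85. ]
tape [413.2 303.3  24. ]
turq [511.8 516.   20. ]
or1 [731.4 352.   10. ]
or2 [260.  234.7  10. ]
green [302.3 426.7  10. ]
brush [ 403.8 -356.9    8. ]
brush tip [ 403.5 -288.9    8. ]
```

```bash
cat > d.py <<'E'
# print tool-axis shift (m) and turn to a world target: x y z yaw(tool x axis, deg)
import sys,numpy as np
from scipy.spatial.transform import Rotation as R
from rig import sense
x,y,z,a=map(float,sys.argv[1:5]); s=sense(); q=s["ee_rot"]; r=R.from_quat(np.roll(q,-1))
sh=r.inv().apply(np.array([x,y,z])-s["eef_pos"])/1000
c,n=np.cos(np.radians(a)),np.sin(np.radians(a))
g=R.from_matrix(np.array([[c,n,0],[n,-c,0],[0,0,-1]]))
print("t",s["time_s"],"shift",sh.round(4),"turn",(r.inv()*g).as_rotvec().round(4),"pos",s["eef_pos"].round(1),"f",s["force"].round(1),"w",round(s["grip_width"]*85.4,1),"gf",round(s["grip_force"],1))
E
python3 d.py 552.5 348.5 150 163.6
python3 -m jog '[[-0.02,-0.0015,0,0,0,0.011,0.036],[-0.038,-0.0034,0,0,0,0,0.036],[-0.04,-0.0035,0,0,0,0,0.036],[-0.04,-0.0035,0,0,0,0,0.036],[-0.04,-0.0035,0,0,0,0,0.036]]' 60
python3 -m jog '[[-0.04,-0.0035,0,0,0,0,0.036],[-0.04,-0.0035,0,0,0,0,0.036],[-0.04,-0.0035,0,0,0,0,0.036],[-0.04,-0.0035,0,0,0,0,0.036],[-0.04,-0.0035,0,0,0,0,0.036]]'
python3 -m jog '[[-0.03,-0.003,0.02,0,0,0,0.036],[-0.02,-0.002,0.02,0,0,0,0.036],[0,0,0.02,0,0,0,0.036],[0,0,0,0,0,0,0.036],[0,0,0,0,0,0,0.036]]'
python3 d.py 552.5 348.5 150 163.6
```

```text
t 0.1 shift [-0.4373 -0.0393  0.0917] turn [-0.0011 -0.0003  0.0114] pos [142.4 505.1 241.8] f [-1.4  0.3 -0.7] w 85.6 gf 0.0
time_s: 0.6
eef_pos: [310.3, 439.7, 242.0]
ee_rot: [-0.0, 0.142, 0.99, -0.0]
force: [0.7, 1.2, 0.6]
grip_width: 0.422
grip_force: 0.0
time_s: 1.1
eef_pos: [497.3, 366.5, 241.9]
ee_rot: [-0.0, 0.142, 0.99, -0.0]
force: [-0.5, -0.0, 0.3]
grip_width: 0.422
grip_force: 0.0
time_s: 1.6
eef_pos: [542.3, 348.7, 182.7]
ee_rot: [-0.0, 0.142, 0.99, -0.0]
force: [-0.3, 0.4, 0.6]
grip_width: 0.421
grip_force: 0.0
t 1.6 shift [-0.0098  0.0027  0.0327] turn [-0.0001 -0.0002  0.0007] pos [542.3 348.7 182.7] f [-0.3  0.4  0.6] w 35.9 gf 0.0
```

```bash
python3 -m jog '[[-0.01,0.003,0.03,0,0,0,0.036],[0,0,0.04,0,0,0,0.036],[0,0,0.02,0,0,0,0.036],[0,0,0,0,0,0,0.036]]'
python3 - <<'E'
from h import *
s=eyes.capture("scene")[:,:,::-1];t=eyes.capture("top")[:,:,::-1]
P=proj("scene",[552.5,348.5,64])[0];Q=proj("top",[552.5,348.5,64])[0];print(P,Q)
f=lambda im,x,y:cv2.resize(im[y:y+100,x:x+67],(402,600),interpolation=cv2.INTER_CUBIC)[:,:400]
cv2.imwrite("pics/c2.png",np.hstack([f(s,290,230),f(t,155,155)]))
E
```

```text
time_s: 2.0
eef_pos: [551.8, 348.6, 90.7]
ee_rot: [-0.002, 0.142, 0.99, -0.001]
force: [0.3, -0.2, 1.4]
grip_width: 0.421
grip_force: 0.0
[323.00620571 318.08486708] [187.72739834 204.30173602]
```

View pics/c2.png

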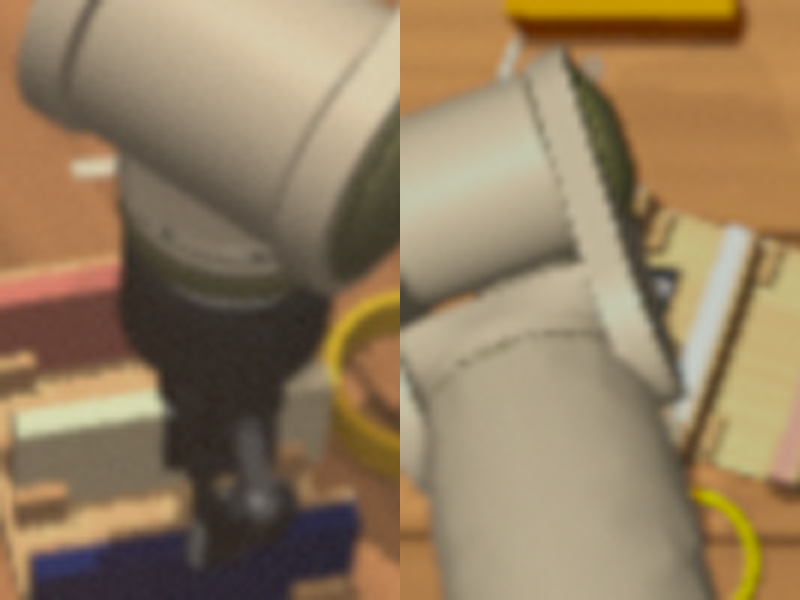

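The scene crop shows the fingers straddling the navy board's top edge near its middle, at about (323,318). The cream board behind is clear. Descending and gripping.

```bash
python3 -m jog '[[0,0,0.02,0,0,0,0.036],[0,0,0.015,0,0,0,0.036],[0,0,0.01,0,0,0,0.036],[0,0,0.005,0,0,0,0.036],[0,0,0,0,0,0,0.036]]'
python3 -m jog '[[0,0,0,0,0,0,0.008],[0,0,0,0,0,0,0.008],[0,0,0,0,0,0,0.008],[0,0,0,0,0,0,0.008]]' 40
python3 -m jog '[[0,0,-0.01,0,0,0,0.008],[0,0,-0.02,0,0,0,0.008],[0,0,-0.03,0,0,0,0.008],[0,0,-0.04,0,0,0,0.008],[0,0,-0.04,0,0,0,0.008]]'
python3 d.py 560 70 180 164
```

```text
time_s: 2.6
eef_pos: [552.9, 348.6, 42.1]
ee_rot: [-0.0, 0.142, 0.99, -0.0]
force: [-0.8, -0.3, -0.4]
grip_width: 0.42
grip_force: 0.0
time_s: 3.0
eef_pos: [553.4, 348.7, 43.1]
ee_rot: [0.001, 0.142, 0.99, 0.0]
force: [-0.9, 0.7, 4.6]
grip_width: 0.181
grip_force: 39.9
time_s: 3.5
eef_pos: [552.5, 348.4, 184.0]
ee_rot: [-0.0, 0.142, 0.99, -0.0]
force: [0.4, -0.2, -0.5]
grip_width: 0.178
grip_force: 39.1
t 3.5 shift [-0.0857 -0.265   0.0041] turn [-0.0006 -0.0007 -0.0065] pos [552.5 348.4 184. ] f [ 0.4 -0.2 -0.5] w 15.2 gf 39.1
```

```bash
python3 -m jog '[[-0.005,-0.015,0,0,0,0,0.008],[-0.01,-0.03,0,0,0,0,0.008],[-0.012,-0.036,0,0,0,0,0.008],[-0.012,-0.036,0,0,0,0,0.008],[-0.012,-0.036,0,0,0,0,0.008]]'
python3 -m jog '[[-0.012,-0.036,0,0,0,0,0.008],[-0.012,-0.036,0,0,0,0,0.008],[-0.009,-0.025,0,0,0,0,0.008],[-0.003,-0.01,0.02,0,0,0,0.008],[0,0,0.03,0,0,0,0.008]]'
python3 -m jog '[[0,0,0.03,0,0,0,0.008],[0,0,0.03,0,0,0,0.008],[0,0,0.015,0,0,0,0.008],[0,0,0.01,0,0,0,0.008],[0,0,0,0,0,0,0.008]]'
python3 d.py 560 75 33 164
```

```text
time_s: 4.0
eef_pos: [558.4, 186.0, 182.7]
ee_rot: [-0.0, 0.142, 0.99, -0.0]
force: [0.8, -0.5, -1.5]
grip_width: 0.184
grip_force: 39.2
time_s: 4.5
eef_pos: [564.0, 72.8, 133.6]
ee_rot: [0.002, 0.143, 0.99, 0.0]
force: [0.2, 0.8, -1.5]
grip_width: 0.18
grip_force: 39.2
time_s: 5.0
eef_pos: [562.7, 74.6, 46.7]
ee_rot: [-0.001, 0.142, 0.99, -0.0]
force: [0.8, -0.0, -0.3]
grip_width: 0.181
grip_force: 39.1
t 5.0 shift [ 0.0026 -0.0004  0.0137] turn [-0.0003 -0.0017 -0.0066] pos [562.7  74.6  46.7] f [ 0.8 -0.  -0.3] w 15.4 gf 39.1
```

```bash
python3 -m jog '[[0,0,0.008,0,0,0,0.008],[0,0,0.003,0,0,0,0.008],[0,0,0,0,0,0,0.008]]'
python3 -m jog '[[0,0,0.001,0,0,0,0.008],[0,0,0.001,0,0,0,0.008],[0,0,0,0,0,0,0.008]]'
python3 d.py 560 75 33 164
```

```text
time_s: 5.3
eef_pos: [563.1, 74.6, 36.3]
ee_rot: [-0.0, 0.142, 0.99, -0.0]
force: [-0.7, 0.6, -0.2]
grip_width: 0.179
grip_force: 39.1
time_s: 5.6
eef_pos: [563.1, 74.6, 34.4]
ee_rot: [0.0, 0.142, 0.99, -0.0]
force: [-0.5, 0.1, -1.2]
grip_width: 0.178
grip_force: 39.1
t 5.6 shift [ 0.0031 -0.0005  0.0014] turn [ 0.      0.0001 -0.0065] pos [563.1  74.6  34.4] f [-0.5  0.1 -1.2] w 15.2 gf 39.1
```

```bash
python3 -m jog '[[0,0,0.001,0,0,0,0.008],[0,0,0.001,0,0,0,0.008],[0,0,0,0,0,0,0.008]]'
python3 -m jog '[[0,0,0.001,0,0,0,0.008],[0,0,0,0,0,0,0.008]]'
```

```text
time_s: 5.9
eef_pos: [563.2, 74.6, 33.1]
ee_rot: [0.0, 0.142, 0.99, -0.0]
force: [-3.7, 0.4, 6.8]
grip_width: 0.182
grip_force: 40.3
time_s: 6.1
eef_pos: [563.2, 74.6, 33.1]
ee_rot: [0.0, 0.142, 0.99, -0.0]
force: [-8.5, 0.9, 17.3]
grip_width: 0.179
grip_force: 41.7
```

Contact with the bench. I'll release, rise, and take the closed fingers to the blue side.

```bash
python3 -m jog '[[0,0,-0.0015,0,0,0,0.02],[0,0,0,0,0,0,0.034],[0,0,0,0,0,0,0.034],[0,0,-0.015,0,0,0,0.034],[0,0,-0.03,0,0,0,0.034]]'
python3 -m jog '[[0,0,-0.03,0,0,0,0.03],[0,0.03,0,0,0,0,0],[0,0.012,0,0,0,0,0],[0,0,0,0,0,0,0],[0,0,0,0,0,0,0]]'
python3 - <<'E'
from h import *
s=eyes.capture("scene")[:,:,::-1]
P=proj("scene",[563.1,74.6,27])[0].astype(int);print(P)
x,y=P[0]-50,P[1]-45
cv2.imwrite("pics/c3.png",cv2.resize(s[y:y+75,x:x+100],(800,600),interpolation=cv2.INTER_CUBIC))
E
python3 d.py 563 115 55 164
```

```text
time_s: 6.6
eef_pos: [561.8, 74.6, 76.2]
ee_rot: [-0.002, 0.142, 0.99, -0.0]
force: [-0.2, 1.1, 0.7]
grip_width: 0.401
grip_force: 0.0
time_s: 7.1
eef_pos: [574.4, 114.5, 106.8]
ee_rot: [-0.001, 0.142, 0.99, -0.0]
force: [-0.7, -0.1, 0.6]
grip_width: -0.002
grip_force: 0.0
[267 249]
t 7.15 shift [ 0.0111 -0.0025  0.052 ] turn [-0.0007 -0.0016 -0.0066] pos [574.5 114.2 106.9] f [-0.5 -0.2  0.7] w -0.0 gf 0.0
```

View pics/c3.png

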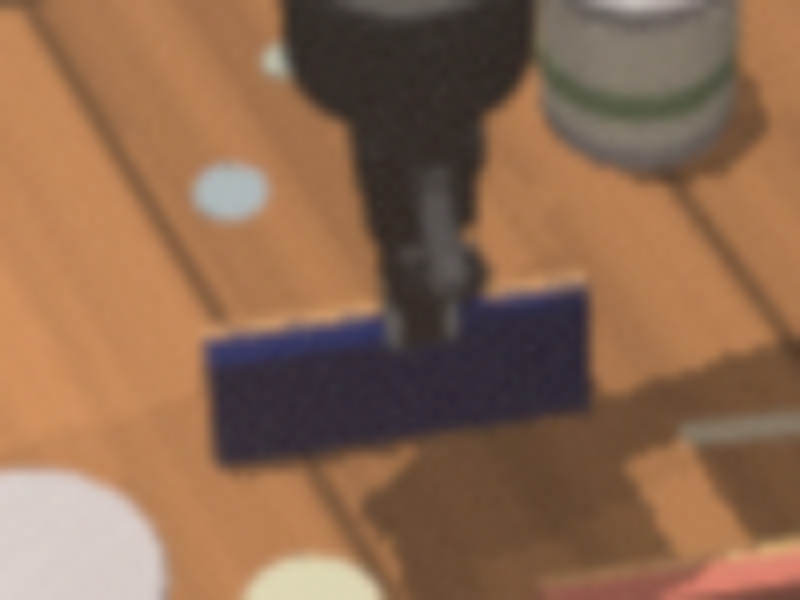

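The picture shows the board standing free on edge at (267,249), blue face to the camera, with the closed fingers above and in front of it. Descending and pushing near the top.

```bash
python3 -m jog '[[0.011,0,0.02,0,0,0,0],[0,0,0.02,0,0,0,0],[0,0,0.012,0,0,0,0],[0,0,0,0,0,0,0]]'
python3 -m jog '[[0,-0.01,0,0,0,0,0],[0,-0.006,0,0,0,0,0],[0,-0.006,0,0,0,0,0],[0,-0.006,0,0,0,0,0],[0,-0.006,0,0,0,0,0]]'
python3 -m jog '[[0,-0.006,0,0,0,0,0],[0,-0.006,0,0,0,0,0],[0,-0.006,0,0,0,0,0],[0,0,0,0,0,0,0],[0,0,0,0,0,0,0]]'
python3 -m jog '[[0,0.03,-0.02,0,0,0,0.05],[0,0.04,-0.04,0,0,0,0.08],[0,0.04,-0.04,0,0,0,0.08],[0,0.04,-0.04,0,0,0,0.08],[0,0.04,0,0,0,0,0.08]]'
python3 - <<'E'
from h import *
s=eyes.capture("scene")[:,:,::-1];t=eyes.capture("top")[:,:,::-1]
P=proj("scene",[555,45,16])[0].astype(int);Q=proj("top",[555,45,16])[0].astype(int);print(P,Q)
cv2.imwrite("pics/c4s.png",s);cv2.imwrite("pics/c4t.png",t)
f=lambda im,p:cv2.resize(im[p[1]-50:p[1]+50,p[0]-33:p[0]+34],(402,600),interpolation=cv2.INTER_CUBIC)[:,:400]
cv2.imwrite("pics/c4.png",np.hstack([f(s,P),f(t,Q)]))
E
```

```text
time_s: 7.55
eef_pos: [563.6, 117.4, 54.2]
ee_rot: [-0.002, 0.143, 0.99, -0.0]
force: [-0.2, 1.0, 0.1]
grip_width: 0.0
grip_force: 0.0
time_s: 8.05
eef_pos: [554.8, 84.7, 56.1]
ee_rot: [0.0, 0.143, 0.99, 0.0]
force: [0.3, 0.6, -0.4]
grip_width: 0.003
grip_force: 0.0
time_s: 8.55
eef_pos: [549.8, 68.0, 55.8]
ee_rot: [0.0, 0.143, 0.99, 0.0]
force: [-0.5, -0.4, 0.4]
grip_width: 0.001
grip_force: 0.0
time_s: 9.05
eef_pos: [601.3, 238.9, 187.7]
ee_rot: [0.004, 0.142, 0.99, 0.002]
force: [0.0, 0.1, 0.5]
grip_width: 0.851
grip_force: 0.0
[264 244] [280 206]
```

View pics/c4.png

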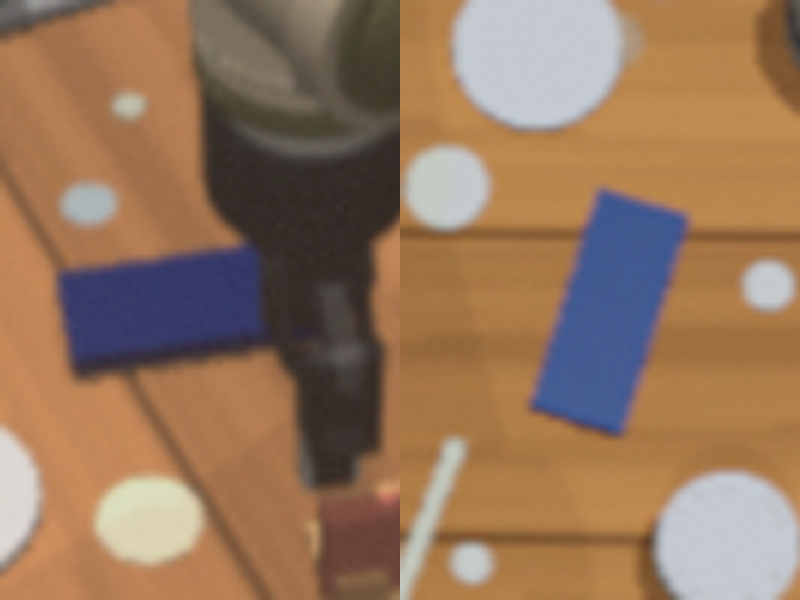

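The board lies flat, blue side up, at top-view (281,208). It is fully visible and clear of the lid and the small tin. Measuring it now.

```bash
python3 - <<'E'
from h import *
t=cv2.imread("pics/c4t.png")
m=np.zeros(t.shape[:2],np.uint8);b=cv2.inRange(cv2.cvtColor(t,cv2.COLOR_BGR2HSV),(100,90,40),(130,255,255));m[180:240,260:305]=b[180:240,260:305]
c=max(cv2.findContours(m,0,cv2.CHAIN_APPROX_NONE)[0],key=cv2.contourArea)
P=np.array([onz("top",p[0],16)[:2] for p in c],np.float32);print(cv2.minAreaRect(P))
E
python3 d.py 550 30 100 164
```

```text
((552.7205200195312, 41.91788864135742), (49.217674255371094, 126.3014144897461), 73.23990631103516)
t 9.15 shift [-0.0109 -0.217   0.082 ] turn [ 0.002   0.0017 -0.0021] pos [599.6 241.3 182.5] f [-0.3 -0.4 -1.1] w 80.1 gf 0.0
```

```bash
python3 d.py 552.7 41.9 90 163.2
python3 -m jog '[[-0.002,-0.02,0,0,0,0,0.08],[-0.002,-0.035,0,0,0,0,0.08],[-0.002,-0.04,0,0,0,0,0.08],[-0.002,-0.04,0.02,0,0,0,0.08],[-0.002,-0.035,0.02,0,0,0.011,0.08]]'
python3 -m jog '[[0,-0.025,0.03,0,0,0,0.08],[0,-0.008,0.02,0,0,0,0.08],[0,0,0,0,0,0,0.08]]'
python3 d.py 552.7 41.9 40 163.2
```

```text
t 9.15 shift [-0.0102 -0.2048  0.0921] turn [0.002  0.0017 0.0119] pos [599.6 241.3 182.5] f [-0.3 -0.4 -1.1] w 80.1 gf 0.0
time_s: 9.65
eef_pos: [560.3, 69.3, 141.5]
ee_rot: [0.0, 0.148, 0.989, -0.0]
force: [0.5, -0.7, -0.4]
grip_width: 0.938
grip_force: 0.0
time_s: 9.95
eef_pos: [549.6, 38.5, 89.4]
ee_rot: [-0.003, 0.149, 0.989, -0.0]
force: [-0.2, 0.1, 0.2]
grip_width: 0.937
grip_force: 0.0
t 9.95 shift [-0.0023  0.0042  0.0494] turn [-0.001  -0.0055 -0.0055] pos [549.6  38.5  89.4] f [-0.2  0.1  0.2] w 80.0 gf 0.0
```

```bash
python3 -m jog '[[-0.003,0.004,0.03,0,0,-0.005,0.08],[0,0,0.02,0,0,0,0.08],[0,0,0.015,0,0,0,0.08],[0,0,0.006,0,0,0,0.08],[0,0,0.003,0,0,0,0.08]]'
python3 -m jog '[[0,0,0.002,0,0,0,0.08],[0,0,0.001,0,0,0,0.08],[0,0,0,0,0,0,0.08]]'
python3 d.py 552.7 41.9 11 163.2
```

```text
time_s: 10.45
eef_pos: [555.8, 42.9, 18.3]
ee_rot: [0.0, 0.145, 0.989, 0.0]
force: [-0.8, 0.8, 0.2]
grip_width: 0.938
grip_force: 0.0
time_s: 10.75
eef_pos: [555.7, 42.5, 15.4]
ee_rot: [0.0, 0.145, 0.989, 0.0]
force: [-0.8, -0.4, -0.0]
grip_width: 0.935
grip_force: 0.0
t 10.75 shift [ 0.0027 -0.0014  0.0044] turn [0.0001 0.0008 0.0014] pos [555.7  42.5  15.4] f [-0.8 -0.4 -0. ] w 79.9 gf 0.0
```

```bash
python3 -m jog '[[0.0027,-0.001,0.0024,0,0,0.001,0.08],[0,0,0,0,0,0,0.07],[0,0,0,0,0,0,0.062],[0,0,0,0,0,0,0.058]]' 40
python3 -m jog '[[0,0,0,0,0,0,0.046],[0,0,0,0,0,0,0.046],[0,0,0,0,0,0,0.046]]' 40
python3 d.py 552.7 41.9 11 163.2
```

```text
time_s: 11.15
eef_pos: [552.6, 42.2, 12.5]
ee_rot: [0.0, 0.146, 0.989, -0.0]
force: [-0.6, 0.4, 0.0]
grip_width: 0.683
grip_force: 0.3
time_s: 11.45
eef_pos: [552.8, 42.2, 12.9]
ee_rot: [0.0, 0.146, 0.989, -0.0]
force: [-1.8, 0.2, 5.2]
grip_width: 0.618
grip_force: 42.7
t 11.45 shift [-0.     -0.0003  0.0019] turn [0.     0.0006 0.0005] pos [552.8  42.2  12.9] f [-1.8  0.2  5.2] w 52.8 gf 42.7
```

```bash
python3 -m jog '[[0,0,-0.01,0,0,0,0.046],[0,0,-0.03,0,0,0,0.046],[0,0,-0.045,0,0,0,0.046],[0,0,-0.045,0,0,0,0.046],[0,0,-0.04,0,0,0,0.046]]'
python3 -m jog '[[0,0,0,0,0,0.12,0.046],[0,0,0,0,0,0.134,0.046],[0,0,0,0,0,0.134,0.046],[0,0,0,0,0,0.134,0.046],[0,0,0,0,0,0.134,0.046]]'
python3 -m jog '[[0,0,0,0,0,0.134,0.046],[0,0,0,0,0,0.134,0.046],[0,0,0,0,0,0.134,0.046],[0,0,0,0,0,0.134,0.046],[0,0,0,0,0,0.134,0.046]]'
python3 -m jog '[[0,0,0,0,0,0.02,0.046],[0,0,0,0,0,0,0.046]]'
python3 d.py 530.2 -374.6 100 86.2
```

```text
time_s: 11.95
eef_pos: [552.4, 42.4, 185.2]
ee_rot: [0.001, 0.146, 0.989, 0.0]
force: [0.5, 0.3, -1.0]
grip_width: 0.617
grip_force: 42.4
time_s: 12.45
eef_pos: [552.4, 42.4, 182.8]
ee_rot: [-0.0, 0.459, 0.888, 0.0]
force: [0.9, -0.5, -1.5]
grip_width: 0.619
grip_force: 42.4
time_s: 12.95
eef_pos: [552.4, 42.4, 182.8]
ee_rot: [-0.0, 0.726, 0.688, 0.0]
force: [-0.2, 0.5, -0.7]
grip_width: 0.62
grip_force: 42.4
time_s: 13.15
eef_pos: [552.5, 42.3, 182.7]
ee_rot: [0.0, 0.73, 0.684, 0.0]
force: [0.4, 0.4, -1.0]
grip_width: 0.616
grip_force: 42.4
t 13.15 shift [-0.4175  0.005   0.0826] turn [ 0.0001 -0.      0.0009] pos [552.5  42.3 182.7] f [ 0.4  0.4 -1. ] w 52.6 gf 42.4
```

```bash
python3 -m jog '[[-0.02,0,0,0,0,0,0.046],[-0.035,0,0,0,0,0,0.046],[-0.04,0,0,0,0,0,0.046],[-0.04,0,0,0,0,0,0.046],[-0.04,0,0,0,0,0,0.046]]'
python3 -m jog '[[-0.04,0,0,0,0,0,0.046],[-0.04,0,0,0,0,0,0.046],[-0.04,0,0,0,0,0,0.046],[-0.04,0,0,0,0,0,0.046],[-0.04,0.003,0,0,0,0,0.046]]'
python3 -m jog '[[-0.03,0.002,0.01,0,0,0,0.046],[-0.012,0,0.03,0,0,0,0.046],[0,0,0.03,0,0,0,0.046],[0,0,0.03,0,0,0,0.046],[0,0,0,0,0,0,0.046]]'
python3 - <<'E'
from h import *
s=eyes.capture("scene")[:,:,::-1];t=eyes.capture("top")[:,:,::-1]
P=proj("scene",[530,-374,40])[0].astype(int);Q=proj("top",[530,-374,40])[0].astype(int);print(P,Q)
cv2.imwrite("pics/c5s.png",s);cv2.imwrite("pics/c5t.png",t)
f=lambda im,p:cv2.resize(im[p[1]-50:p[1]+50,p[0]-33:p[0]+34],(402,600),interpolation=cv2.INTER_CUBIC)[:,:400]
cv2.imwrite("pics/c5.png",np.hstack([f(s,P),f(t,Q)]))
E
python3 d.py 530.2 -374.6 60 86.2
```

```text
time_s: 13.65
eef_pos: [540.3, -133.8, 182.7]
ee_rot: [0.0, 0.73, 0.684, 0.0]
force: [1.5, -0.7, -0.1]
grip_width: 0.621
grip_force: 42.4
time_s: 14.15
eef_pos: [529.6, -333.7, 182.7]
ee_rot: [-0.0, 0.73, 0.684, 0.0]
force: [-0.2, 0.8, -1.5]
grip_width: 0.618
grip_force: 42.4
time_s: 14.65
eef_pos: [527.6, -372.6, 78.4]
ee_rot: [-0.004, 0.73, 0.683, -0.0]
force: [-0.7, 0.5, -0.5]
grip_width: 0.617
grip_force: 42.4
[215 150] [406 214]
t 14.75 shift [-0.0003  0.0008  0.0233] turn [ 0.0003  0.0002 -0.    ] pos [ 529.4 -374.2   83.3] f [-0.1 -0.6  0.4] w 52.9 gf 42.5
```

View pics/c5.png

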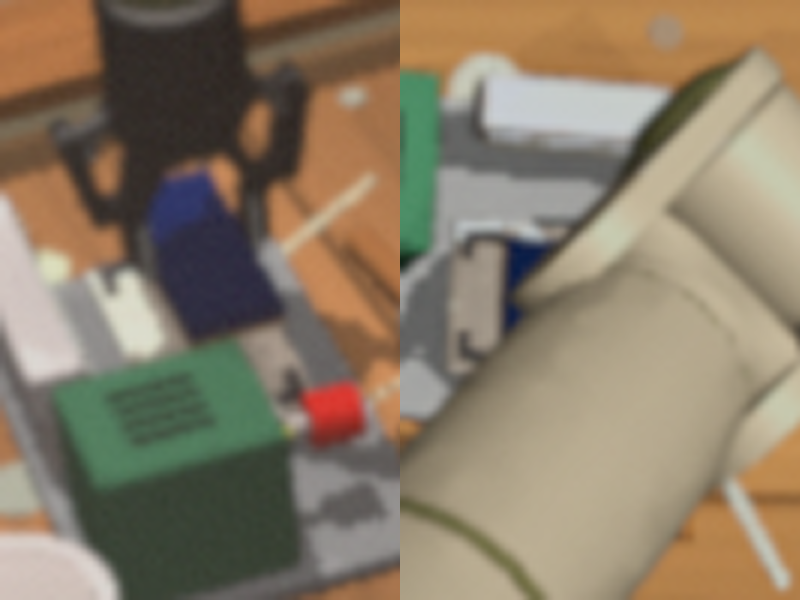

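```bash
python3 - <<'E'
from h import *
np.set_printoptions(precision=1,suppress=True)
ex=np.array([np.cos(np.radians(-3.8)),np.sin(np.radians(-3.8))]);ey=np.array([-ex[1],ex[0]])
for n,f in(("top","top0"),("scene","scene0")):
    im=cv2.imread(f"pics/{f}.png");g=cv2.cvtColor(im,cv2.COLOR_BGR2GRAY)
    H,W=g.shape;pts=[];grays=[]
    uv=np.array([(u,v) for v in range(H) for u in range(W)],float)
    for z,lab in((26,"stop"),(20,"white")):
        box=[(530.2+a*43*ex[0]+b*80*ey[0],-374.6+a*43*ex[1]+b*80*ey[1],z) for a,b in((-1,-1),(1,-1),(1,1),(-1,1))]
        q=proj(n,box).astype(np.int32);m=np.zeros_like(g);cv2.fillPoly(m,[q],255)
        if lab=="white": m=cv2.dilate(m,np.ones((9,9)))
        else: m=cv2.erode(m,np.ones((3,3)))
        sel=(m>0)&((g<110) if lab=="stop" else (g>175))
        if lab=="stop" : k=cv2.connectedComponentsWithStats(sel.astype(np.uint8),connectivity=8)
        else: k=cv2.connectedComponentsWithStats(cv2.morphologyEx(sel.astype(np.uint8),cv2.MORPH_OPEN,np.ones((3,3))),connectivity=8)
        for i in range(1,k[0]):
            if k[2][i,4]<6: continue
            P=onz(n,k[3][i],z)[:2]-np.array([530.2,-374.6]); print(n,lab,"area",k[2][i,4],"lamp xy",P@ex,P@ey)
Q=(406,214);p=onz("top",(Q[0]-33+105/6,Q[1]-50+270/6),86)[:2]-np.array([529.4,-374.2]);print("board +y end rel tcp",p@ex,p@ey)
P=(215,150)
for c in((193,338),(283,318)):
  p=onz("scene",(P[0]-33+c[0]/6,P[1]-50+c[1]/6),72)[:2]-np.array([529.4,-374.2]);print("scene bottom corner z72 rel tcp",p@ex,p@ey)
E
```

```text
top white area 1021 lamp xy 2.321382480654037 2.1782242615635754
top white area 9 lamp xy -41.4228764436238 -73.40462506791411
scene stop area 138 lamp xy 17.18290494596057 50.520871022927864
scene white area 426 lamp xy -0.7026042863499928 -20.265167063770182
board +y end rel tcp 6.026030954566603 66.06183931354956
scene bottom corner z72 rel tcp 23.338066073139725 66.50844650854243
scene bottom corner z72 rel tcp -25.305731448743177 70.06066391742844
```

```bash
python3 - <<'E'
from h import *
ex=np.array([np.cos(np.radians(-3.8)),np.sin(np.radians(-3.8))]);ey=np.array([-ex[1],ex[0]])
O=np.array([530.2,-374.6])
im=cv2.imread("pics/top0.png");g=cv2.cvtColor(im,cv2.COLOR_BGR2GRAY)
# rectified tray-frame views (2 px/mm) by the camera's own plane map, edges read from profiles
for n,f in(("top","top0"),("scene","scene0")):
  g=cv2.cvtColor(cv2.imread(f"pics/{f}.png"),cv2.COLOR_BGR2GRAY)
  X,Y=np.meshgrid(np.arange(-60,60.5,1),np.arange(-100,100.5,1))
  for z in(20,26):
    W=np.stack([O[0]+X*ex[0]+Y*ey[0],O[1]+X*ex[1]+Y*ey[1],np.full_like(X,z)],-1).reshape(-1,3)
    uv=proj(n,W).astype(np.float32).reshape(*X.shape,2); r=cv2.remap(g,uv[...,0],uv[...,1],cv2.INTER_LINEAR)
    cv2.imwrite(f"pics/r_{n}{z}.png",r)
    if n=="top": 
      if z==20:
        a=r[70:131].mean(0);print("x profile z20",[(int(x),int(v)) for x,v in zip(range(-60,61),a)][8:112:1])
        b=r[:,40:81].mean(1);print("y profile",[(int(x),int(v)) for x,v in zip(range(-100,101),b)][10:30],[(int(x),int(v)) for x,v in zip(range(-100,101),b)][170:195])
a=cv2.imread("pics/r_top26.png");b=cv2.imread("pics/r_scene26.png")
k=lambda a:cv2.resize(a[:,:],(360,600),interpolation=cv2.INTER_CUBIC)
o=np.hstack([k(a),k(b)])
for x0 in(0,360):
  cv2.rectangle(o,(x0+int((60-31)*3),int((100-70)*3)),(x0+int((60+31)*3),int((100+70)*3)),(0,0,255),1)
cv2.imwrite("pics/r.png",o)
E
```

```text
x profile z20 [(-52, 175), (-51, 175), (-50, 174), (-49, 174), (-48, 172), (-47, 171), (-46, 169), (-45, 168), (-44, 166), (-43, 166), (-42, 168), (-41, 175), (-40, 183), (-39, 190), (-38, 195), (-37, 199), (-36, 201), (-35, 203), (-34, 204), (-33, 204), (-32, 204), (-31, 204), (-30, 204), (-29, 204), (-28, 204), (-27, 204), (-26, 204), (-25, 204), (-24, 204), (-23, 204), (-22, 204), (-21, 204), (-20, 204), (-19, 204), (-18, 204), (-17, 204), (-16, 204), (-15, 204), (-14, 204), (-13, 204), (-12, 204), (-11, 204), (-10, 204), (-9, 204), (-8, 204), (-7, 204), (-6, 204), (-5, 204), (-4, 204), (-3, 204), (-2, 204), (-1, 204), (0, 204), (1, 204), (2, 204), (3, 204), (4, 204), (5, 204), (6, 204), (7, 204), (8, 204), (9, 204), (10, 204), (11, 203), (12, 203), (13, 204), (14, 204), (15, 204), (16, 204), (17, 204), (18, 204), (19, 204), (20, 204), (21, 204), (22, 204), (23, 204), (24, 204), (25, 204), (26, 204), (27, 204), (28, 204), (29, 204), (30, 204), (31, 204), (32, 204), (33, 204), (34, 204), (35, 204), (36, 204), (37, 204), (38, 204), (39, 203), (40, 202), (41, 200), (42, 198), (43, 194), (44, 190), (45, 184), (46, 178), (47, 174), (48, 171), (49, 170), (50, 169), (51, 168)]
y profile [(-90, 135), (-89, 136), (-88, 137), (-87, 139), (-86, 141), (-85, 146), (-84, 152), (-83, 158), (-82, 162), (-81, 167), (-80, 172), (-79, 177), (-78, 182), (-77, 186), (-76, 191), (-75, 193), (-74, 195), (-73, 196), (-72, 198), (-71, 198)] [(70, 201), (71, 200), (72, 200), (73, 199), (74, 198), (75, 198), (76, 197), (77, 196), (78, 194), (79, 191), (80, 185), (81, 180), (82, 173), (83, 169), (84, 165), (85, 162), (86, 162), (87, 164), (88, 167), (89, 169), (90, 171), (91, 172), (92, 173), (93, 173), (94, 173)]
```

View pics/r.png

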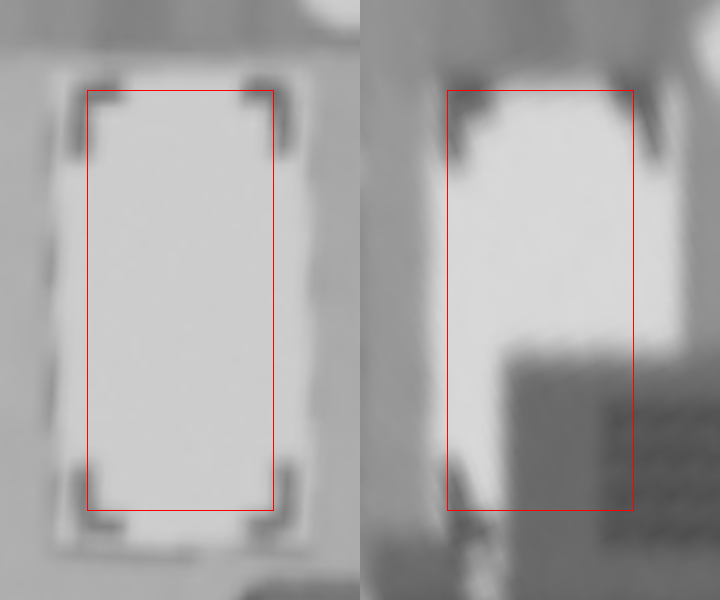

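```bash
python3 -m jog '[[0.0007,0.003,0.015,0,0,0,0.046],[0,0,0.015,0,0,0,0.046],[0,0,0.01,0,0,0,0.046],[0,0,0,0,0,0,0.046]]'
python3 d.py 532.5 -373.7 33 86.2
python3 - <<'E'
from h import *
s=eyes.capture("scene")[:,:,::-1];P=(215,150)
cv2.imwrite("pics/c6.png",cv2.resize(s[P[1]-40:P[1]+35,P[0]-50:P[0]+50],(800,600),interpolation=cv2.INTER_CUBIC))
E
```

```text
time_s: 15.15
eef_pos: [531.6, -372.9, 40.5]
ee_rot: [-0.002, 0.731, 0.683, -0.0]
force: [0.5, -0.6, -1.1]
grip_width: 0.617
grip_force: 42.5
t 15.15 shift [-0.0007  0.001   0.0075] turn [-0.0025 -0.0021 -0.0014] pos [ 531.6 -372.9   40.5] f [ 0.5 -0.6 -1.1] w 52.7 gf 42.5
```

View pics/c6.png

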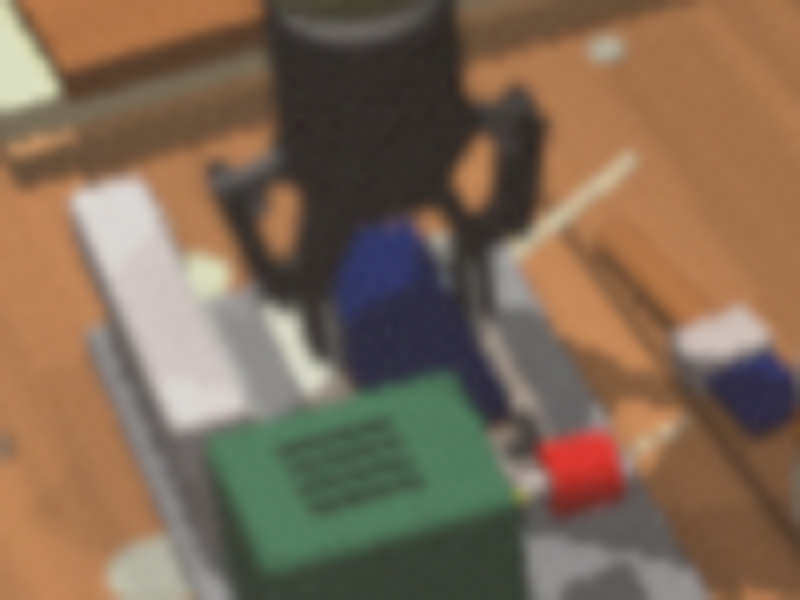

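The board hangs low over the tray, between the bar side and the open side, with the near stop visible at about (515,430) in the crop. Lowering while watching the force; resting flat means contact near TCP z 33, and on a stop near 39.

```bash
python3 -m jog '[[0,0.0005,0.003,0,0,0,0.046],[0,0,0,0,0,0,0.046]]'
python3 -m jog '[[0,0,0.002,0,0,0,0.046],[0,0,0.001,0,0,0,0.046],[0,0,0,0,0,0,0.046]]'
python3 -m jog '[[0,0,0.001,0,0,0,0.046],[0,0,0.001,0,0,0,0.046],[0,0,0,0,0,0,0.046]]'
python3 d.py 532.5 -373.7 33 86.2
```

```text
time_s: 15.4
eef_pos: [532.9, -373.7, 39.6]
ee_rot: [0.0, 0.731, 0.683, 0.0]
force: [-0.8, -0.3, -0.8]
grip_width: 0.617
grip_force: 42.5
time_s: 15.7
eef_pos: [532.7, -373.6, 36.4]
ee_rot: [-0.0, 0.731, 0.683, -0.0]
force: [0.2, -0.4, -1.6]
grip_width: 0.62
grip_force: 42.5
time_s: 16.0
eef_pos: [532.7, -373.6, 34.3]
ee_rot: [-0.0, 0.731, 0.683, -0.0]
force: [0.1, -0.0, -0.8]
grip_width: 0.62
grip_force: 42.5
t 16.0 shift [-0.0002 -0.0002  0.0013] turn [-0.0002 -0.0002 -0.0017] pos [ 532.7 -373.6   34.3] f [ 0.1 -0.  -0.8] w 52.9 gf 42.5
```

Below stop height without contact, so it is inside the stops.

```bash
python3 -m jog '[[0,0,0.001,0,0,0,0.046],[0,0,0.0005,0,0,0,0.046],[0,0,0,0,0,0,0.046]]'
python3 -m jog '[[0,0,0,0,0,0,0.056],[0,0,0,0,0,0,0.064],[0,0,0,0,0,0,0.07],[0,0,-0.003,0,0,0,0.072],[0,0,-0.02,0,0,0,0.075]]'
python3 -m jog '[[0,0,-0.04,0,0,0,0.07],[0,0,-0.04,0,0,0,0.06],[0,0,-0.04,0,0,0,0.05],[0,0,-0.02,0,0,0,0.05]]'
python3 d.py 517 -219.8 160 176.2
```

```text
time_s: 16.3
eef_pos: [532.8, -373.6, 32.9]
ee_rot: [-0.0, 0.731, 0.683, -0.0]
force: [-0.3, 0.3, -0.1]
grip_width: 0.622
grip_force: 42.5
time_s: 16.8
eef_pos: [531.9, -372.8, 54.3]
ee_rot: [-0.002, 0.731, 0.683, -0.0]
force: [0.4, 0.0, 0.1]
grip_width: 0.878
grip_force: 0.0
time_s: 17.2
eef_pos: [533.4, -374.2, 200.4]
ee_rot: [0.003, 0.731, 0.683, 0.0]
force: [0.0, 0.4, -0.1]
grip_width: 0.589
grip_force: 0.0
t 17.2 shift [ 0.1531 -0.027   0.0397] turn [ 4.0000e-04  6.3000e-03 -1.5724e+00] pos [ 533.4 -374.2  200.4] f [ 0.   0.4 -0.1] w 50.3 gf 0.0
```

```bash
python3 -m jog '[[0.02,-0.004,0,0,0,0,0.05],[0.035,-0.006,0,0,0,0,0.05],[0.04,-0.008,0,0,0,0,0.05],[0.035,-0.006,0,0,0,0,0.05],[0.022,-0.003,0,0,0,0,0.05]]'
python3 -m jog '[[0,0,0,0,0,0.12,0.05],[0,0,0,0,0,0.14,0.05],[0,0,0,0,0,0.14,0.05],[0,0,0,0,0,0.14,0.05],[0,0,0,0,0,0.14,0.05]]'
python3 -m jog '[[0,0,0,0,0,0.14,0.05],[0,0,0,0,0,0.14,0.05],[0,0,0,0,0,0.14,0.05],[0,0,0,0,0,0.14,0.05],[0,0,0,0,0,0.14,0.05]]'
python3 -m jog '[[0,0,0,0,0,0.14,0.05],[0,0,0,0,0,0.04,0.05],[0,0,0,0,0,0,0.05]]'
python3 d.py 515.5 -220 130 -3.8
python3 - <<'E'
from h import *
s=eyes.capture("scene")[:,:,::-1];t=eyes.capture("top")[:,:,::-1]
cv2.imwrite("pics/c7t.png",t);cv2.imwrite("pics/c7s.png",s)
P=proj("scene",[530,-320,50])[0].astype(int);Q=proj("top",[530,-340,50])[0].astype(int);print(P,Q)
f=lambda im,p:cv2.resize(im[p[1]-50:p[1]+50,p[0]-33:p[0]+34],(402,600),interpolation=cv2.INTER_CUBIC)[:,:400]
cv2.imwrite("pics/c7.png",np.hstack([f(s,P),f(t,Q)]))
E
```

```text
time_s: 17.7
eef_pos: [515.8, -217.9, 196.5]
ee_rot: [0.0, 0.73, 0.683, 0.0]
force: [0.7, 0.1, -0.3]
grip_width: 0.585
grip_force: 0.0
time_s: 18.2
eef_pos: [516.1, -220.1, 196.3]
ee_rot: [0.0, 0.918, 0.397, 0.0]
force: [-0.3, -0.2, 0.6]
grip_width: 0.581
grip_force: 0.0
time_s: 18.7
eef_pos: [516.1, -220.2, 196.3]
ee_rot: [0.0, 0.998, 0.058, 0.0]
force: [0.2, -0.3, -0.2]
grip_width: 0.585
grip_force: 0.0
time_s: 19.0
eef_pos: [516.1, -220.1, 196.2]
ee_rot: [0.0, 1.0, -0.029, 0.0]
force: [0.0, -0.7, 0.8]
grip_width: 0.584
grip_force: 0.0
t 19.0 shift [-0.0007 -0.0001  0.0662] turn [ 0.0002 -0.0003  0.009 ] pos [ 516.1 -220.1  196.2] f [ 0.  -0.7  0.8] w 49.9 gf 0.0
[221 157] [397 213]
```

View pics/c7.png

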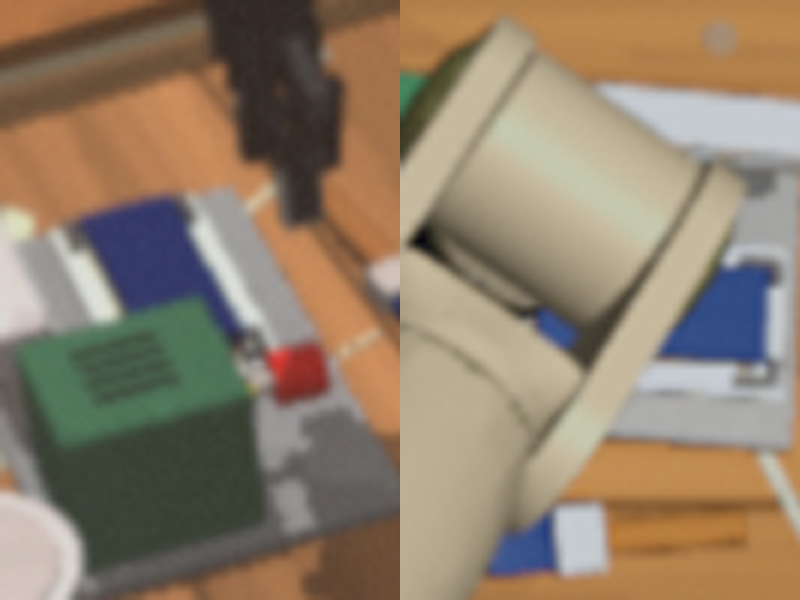

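The board lies flat in the tray, blue up, inside the corner stops (scene crop (140,250), stop visible at (250,345); top crop (735,310)). Now descending on the knob.

```bash
python3 -m jog '[[-0.001,0,0.03,0,0,0.009,0.05],[0,0,0.04,0,0,0,0.05],[0,0,0.03,0,0,0,0.05],[0,0,0.02,0,0,0,0.05],[0,0,0.01,0,0,0,0.05]]'
python3 -m jog '[[0,0,0.004,0,0,0,0.05],[0,0,0,0,0,0,0.05],[0,0,0,0,0,0,0.04]]'
python3 d.py 515.5 -220 62 -3.8
python3 -m jog '[[0,0,0,0,0,0,0.03],[0,0,0,0,0,0,0.02],[0,0,0,0,0,0,0.02],[0,0,0,0,0,0,0.02]]' 60
python3 d.py 515.5 -220 62 -3.8
```

```text
time_s: 19.6
eef_pos: [514.5, -219.7, 64.3]
ee_rot: [-0.001, 0.999, -0.033, -0.001]
force: [0.1, -0.3, 0.1]
grip_width: 0.586
grip_force: 0.0
time_s: 19.9
eef_pos: [515.7, -220.4, 63.1]
ee_rot: [0.001, 0.999, -0.033, 0.001]
force: [-0.2, 1.0, -0.3]
grip_width: 0.471
grip_force: 0.0
t 19.9 shift [-0.0002 -0.0004  0.001 ] turn [ 0.001  -0.0016  0.0004] pos [ 515.7 -220.4   63.1] f [-0.2  1.  -0.3] w 40.3 gf 0.0
time_s: 20.3
eef_pos: [515.6, -222.5, 63.6]
ee_rot: [0.002, 0.999, -0.033, 0.001]
force: [-4.3, -9.0, 3.4]
grip_width: 0.332
grip_force: 58.8
t 20.3 shift [-0.0002 -0.0025  0.0016] turn [ 0.0047 -0.0026 -0.0001] pos [ 515.6 -222.5   63.6] f [-4.3 -9.   3.4] w 28.3 gf 58.8
```

```bash
python3 -m jog '[[0,0.002,0,0,0,0,0.02],[0,0,0,0,0,0,0.02]]'
python3 -m jog '[[-0.004,0,0,0,0,0,0.02],[-0.004,0,0,0,0,0,0.02],[-0.004,0,0,0,0,0,0.02],[-0.004,0,0,0,0,0,0.02],[0,0,0,0,0,0,0.02]]'
python3 d.py 497.6 -221.3 62 -3.8
```

```text
time_s: 20.5
eef_pos: [515.5, -222.7, 63.6]
ee_rot: [0.001, 0.999, -0.033, 0.001]
force: [-3.0, 0.9, 6.7]
grip_width: 0.332
grip_force: 59.1
time_s: 21.0
eef_pos: [500.6, -221.6, 63.6]
ee_rot: [0.001, 0.999, -0.033, 0.003]
force: [7.5, -0.7, 3.8]
grip_width: 0.332
grip_force: 58.9
t 21.0 shift [-0.003  -0.0001  0.0016] turn [ 0.0021 -0.0055 -0.0001] pos [ 500.6 -221.6   63.6] f [ 7.5 -0.7  3.8] w 28.4 gf 58.9
```

```bash
python3 -m jog '[[-0.002,0,0,0,0,0,0.02],[-0.001,0,0,0,0,0,0.02],[0,0,0,0,0,0,0.02]]'
python3 -m jog '[[-0.001,0,0,0,0,0,0.02],[0,0,0,0,0,0,0.02]]'
python3 -m jog '[[-0.001,0,0,0,0,0,0.02],[0,0,0,0,0,0,0.02]]'
```

```text
time_s: 21.3
eef_pos: [497.9, -221.4, 63.6]
ee_rot: [0.001, 0.999, -0.033, 0.003]
force: [8.6, 0.1, 2.3]
grip_width: 0.334
grip_force: 58.9
time_s: 21.5
eef_pos: [497.4, -221.4, 63.7]
ee_rot: [0.001, 0.999, -0.033, 0.004]
force: [11.0, 0.8, 1.5]
grip_width: 0.338
grip_force: 59.0
time_s: 21.7
eef_pos: [497.3, -221.4, 63.7]
ee_rot: [0.002, 0.999, -0.033, 0.005]
force: [16.6, 1.5, -0.8]
grip_width: 0.33
grip_force: 59.3
```

At the stop: the force rises with no further travel. I'll hold, ride back and release.

```bash
python3 -m jog '[[0,0,0,0,0,0,0.02],[0,0,0,0,0,0,0.02],[0,0,0,0,0,0,0.02],[0,0,0,0,0,0,0.02],[0,0,0,0,0,0,0.02]]'
python3 -m jog '[[0,0,0,0,0,0,0.02],[0,0,0,0,0,0,0.02]]'
python3 -m jog '[[0.004,0,0,0,0,0,0.02],[0.005,0,0,0,0,0,0.02],[0.005,0,0,0,0,0,0.02],[0.005,0,0,0,0,0,0.02],[0,0,0,0,0,0,0.02]]'
python3 -m jog '[[0,0,0,0,0,0,0.03],[0,0,0,0,0,0,0.042],[0,0,0,0,0,0,0.055],[0,0,0,0,0,0,0.055],[0,0,0,0,0,0,0.055]]'
python3 -m jog '[[0,0,-0.01,0,0,0,0.055],[0,0,-0.03,0,0,0,0.055],[0,0,-0.04,0,0,0,0.055],[0,0,-0.04,0,0,0,0.055],[0,0,-0.04,0,0,0,0.055]]'
python3 -m jog '[[-0.04,0,-0.02,0,0,0,0.055],[-0.04,-0.04,0,0,0,0,0.055],[-0.04,-0.04,0,0,0,0,0.055],[-0.03,-0.04,0,0,0,0,0.055],[0,-0.04,0,0,0,0,0.055]]'
python3 -m jog '[[0,-0.04,0,0,0,0,0.055],[0,-0.02,0,0,0,0,0.055],[0,0,0,0,0,0,0.055],[0,0,0,0,0,0,0.055]]'
python3 - <<'E'
from h import *
s=eyes.capture("scene")[:,:,::-1];t=eyes.capture("top")[:,:,::-1]
P=(221,157);Q=(387,213)
f=lambda im,p:cv2.resize(im[p[1]-50:p[1]+50,p[0]-33:p[0]+34],(402,600),interpolation=cv2.INTER_CUBIC)[:,:400]
cv2.imwrite("pics/c8.png",np.hstack([f(s,P),f(t,Q)]))
m=cv2.inRange(cv2.cvtColor(np.ascontiguousarray(s),cv2.COLOR_BGR2HSV),(0,150,100),(8,255,255))[155:185,220:255]
M=cv2.moments(m,True);print(M['m10']/M['m00']+220,M['m01']/M['m00']+155)
E
```

```text
time_s: 22.2
eef_pos: [497.3, -221.4, 63.7]
ee_rot: [0.002, 0.999, -0.033, 0.005]
force: [16.8, 1.1, -1.1]
grip_width: 0.337
grip_force: 59.3
time_s: 22.4
eef_pos: [497.3, -221.4, 63.7]
ee_rot: [0.002, 0.999, -0.033, 0.005]
force: [16.2, 0.7, -1.2]
grip_width: 0.332
grip_force: 59.3
time_s: 22.9
eef_pos: [514.5, -222.7, 63.6]
ee_rot: [0.001, 0.999, -0.033, 0.002]
force: [2.6, -0.1, 7.7]
grip_width: 0.329
grip_force: 60.0
time_s: 23.4
eef_pos: [512.8, -221.9, 61.8]
ee_rot: [-0.0, 0.999, -0.033, -0.0]
force: [-0.3, 0.2, 0.2]
grip_width: 0.645
grip_force: 0.0
time_s: 23.9
eef_pos: [512.8, -221.7, 224.5]
ee_rot: [0.0, 0.999, -0.033, 0.0]
force: [0.8, 0.3, 0.3]
grip_width: 0.643
grip_force: 0.0
time_s: 24.4
eef_pos: [380.0, -60.8, 242.7]
ee_rot: [0.0, 0.999, -0.034, 0.0]
force: [1.7, -0.2, -0.3]
grip_width: 0.643
grip_force: 0.0
time_s: 24.8
eef_pos: [386.5, -2.5, 242.4]
ee_rot: [0.0, 0.999, -0.033, 0.0]
force: [-0.1, -1.2, 1.3]
grip_width: 0.644
grip_force: 0.0
237.3015873015873 168.1904761904762
```

View pics/c8.png

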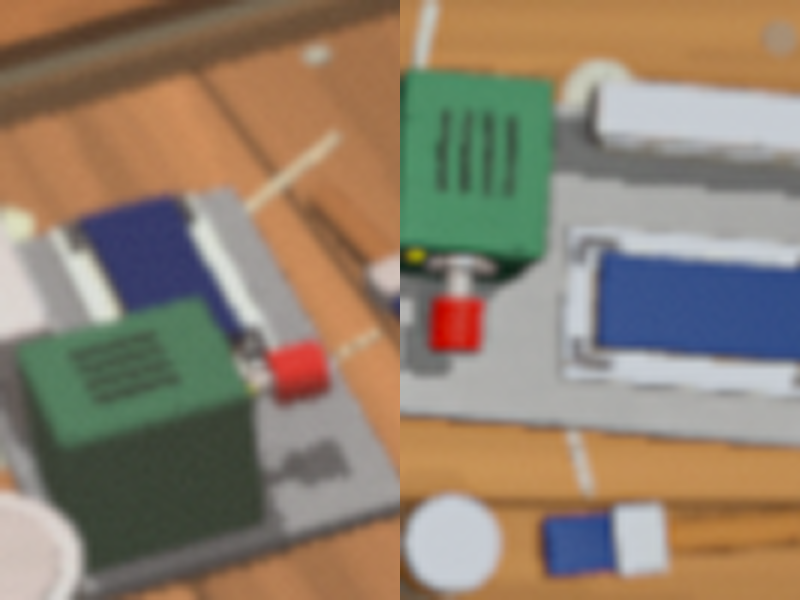

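The knob is home, at scene (237.3,168.2) against (237.4,168.1) at the start. The board lies inside the stops, blue up, and the jar and brush are in place. Handing in.

```bash
python3 -c "
from rig import finish_job
print(finish_job())"
```

```text
the job is handed in; nothing more can be done
None
```

The job is handed in at about 25 s: the blue board lies blue side up inside the tray's corner stops, and the lamp knob was pulled to its stop, held over half a second and is back home; I saw no sign of contact with anything else.

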